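# Empty the spent cells into the discharger and hold its run paddle

### The job

Pick up the steel cup, tip all six spent cells out of it into the discharger's tray, and stand the empty cup upright on the desk again. Then press the discharger's spring-loaded paddle down with the fingers to its middle position, level and flush with the cheeks beside it, never pushing it on to the bottom stop, and finish while still holding it there. Leave the other things on the desk where they are.

Things in the scene. Friction and masses are not known exactly. Their poses are not given: they have to be found in the camera images.
- discharger: bench cell discharger, fixed, a grey flat box 170 (x) x 235 (y) mm with a 30 mm high base. On its +y side is the open square tray, on its -y side the paddle between two black upright cheeks, tops 90 mm above the desk. Origin on the desk under its centre; its front (-x) roughly faces the robot. Stands left or right on the desk, turned a little.
- tray_in (a point): centre of the tray's inner floor, 30 mm above the desk. The tray is 130 x 130 mm inside, its walls 10 mm thick, their tops 80 mm above the desk. Axes as the discharger's (x away from the robot, y to its left).
- paddle (a joint): hinge angle (rad) of the spring-loaded paddle, a plate 110 mm long and 46 mm wide, hinged at its far (+x) end 80 mm above the desk, free end towards the robot. 0 = released, tilted up 0.2 rad; 0.2 = middle (run): level, its top 90 mm above the desk, flush with the cheeks; 0.4 = bottom stop. Springs back up. At the press point it takes 3 N to start, 7 N at level, 11 N at the stop.
- press_point (a point): where to press: top of the paddle's black rubber pad, on its centre line, 80 mm from the hinge and 30 mm from the free end. 106 mm above the desk when released, 90 mm when level, 74 mm at the bottom stop; moves with the paddle. Axes as the paddle's.
- cup: flared steel parts cup, 104 mm across the rim, 52 mm across the foot, 46 mm high, wall 3 mm, about 0.13 kg, standing on the desk with six cells in it. A flat straight handle sticks out level along the cup's -x from the rim, 14 mm wide (y) and 12 mm thick, its top at 46 mm, ending 120 mm from the cup's axis. Origin under the centre of the foot, z up the cup's axis.
- cup_grip (a point): middle of the cup's handle: 90 mm from the cup's axis along the cup's -x, 40 mm above the foot (handle centre height). The 14 mm width is pinched along the cup's y.
- cell0_mid (a point): middle of one of six equal spent battery cells, grey cylinders 14 mm in diameter, 27 mm long, 11 g, along own z; at first standing in the cup.
- cell1_mid (a point): middle of one of six equal spent battery cells, grey cylinders 14 mm in diameter, 27 mm long, 11 g, along own z; at first standing in the cup.
- cell2_mid (a point): middle of one of six equal spent battery cells, grey cylinders 14 mm in diameter, 27 mm long, 11 g, along own z; at first standing in the cup.
- cell3_mid (a point): middle of one of six equal spent battery cells, grey cylinders 14 mm in diameter, 27 mm long, 11 g, along own z; at first standing in the cup.
- cell4_mid (a point): middle of one of six equal spent battery cells, grey cylinders 14 mm in diameter, 27 mm long, 11 g, along own z; at first standing in the cup.
- cell5_mid (a point): middle of one of six equal spent battery cells, grey cylinders 14 mm in diameter, 27 mm long, 11 g, along own z; at first standing in the cup.
- tape_reel: bystander: black plastic tape reel lying flat, ring 68 mm across, 24 mm high; origin under its centre
- paint_jar: bystander: small closed paint jar, 44 mm across, 50 mm high; origin under its centre
- mug: bystander: blue ceramic mug, 80 mm across, 95 mm high, handle on its +y side; origin under its centre
- screwdriver: bystander: screwdriver lying along its x axis, under 240 mm long and 35 mm thick; origin under its middle
- brush: bystander: brush lying along its x axis, under 260 mm long and 40 mm thick; origin under its middle
- handset: bystander: black portable two-way radio lying flat, 110 x 55 x 32 mm, with a 70 mm stub aerial along its +x; origin under the middle of its case
Mind the look-alikes: they are no part of the job. What is meant by the cup is not red, and is the smaller of those in its own colour.

How it is judged:
By the outcome, as a careful person would: the job done as asked, in the order asked, and still so for the second after the job is handed in, while the arm keeps its last pose, push and grip.
It also fails if it takes over 61 s, if anything falls off the work surface, if the arm or the gripper's body presses on something with over 40 N, if the wrist force passes 120 N, or if a joint passes its speed limit or range.

### The arm

A 6-joint arm with a two-finger parallel gripper is mounted at the origin on the work surface. World frame = base frame: x ahead of the robot, y to its left, z up, the work surface at z = 0. Lengths are in m, angles in rad, forces in N, time in s.
With the tool pointing down it reaches from about 0.375 to 0.975 m from the base axis. Payload 3.8 kg.
Tool frame: the origin (TCP) lies at the very end of the fingers, on their centre line; the grasp point (between the pads) lies 19 mm behind it; z points along the fingers, y is the line along which they close (so a half turn about z gives the same grasp; the last joint's range is limited). The gripper opens to 85 mm and grips with 20 to 120 N. Pads are 22 mm wide; open, the fingers measure 114 mm over their backs; the gripper's body (76 mm by 85 mm) begins 54 mm behind the grasp point. The pads swing forward as they close: fully open they stand 13 mm farther back than shut.
Start: joints at [-1.31, 0.264, 1.604, -0, 1.274, -0.037], TCP at [0.198, -0.645, 0.231] pointing down, gripper open.
Joint ranges: [-2.63, 2.63], [-0.94, 2.18], [0.31, 2.57], [-1.31, 4.45], [0, 2.66], [-2.55, 2.55]. Speed limits (rad/s): [2.57, 2.57, 3.14, 3.14, 3.14, 3.14].

### API

Orientations are given as a rotation vector (axis times angle).
In Python, from workcell import bot, vision gives the robot as it stands. The module is installed in compiled form; this text tells all that it offers.
- The arm moves only by the tool play_rows, never from a script. Its argument "moves" is a list that holds one entry, the list of rows, each a list of 7 numbers: the turn, a rotation vector about the tool's x, y, z as a fraction of full scale, then the shift along the tool's x, y, z as a fraction of full scale, then the finger opening in mm, from 0 to 85.4. In form: [[[ax, ay, az, x, y, z, jaw], ...]]. A call has 1 to 5 rows; each row shifts and turns the commanded pose from where the row before left it, along the tool's axes as they then stand; what a row does not reach is not made up. Full scale, the value 1, is 0.1 m for a shift and 0.5 rad for a turn. A row lasts 1/12 s, in which the tool goes at most 41.7 mm and 7.16 degrees, less where a joint would pass 70% of its speed; a pose out of reach is approached as far as the arm can. A call with a number of a shift or a turn outside -1 to 1 is refused whole. A call with a gripper value outside its range is refused whole. The fingers move at their own pace and stop on an object; "newtons" is the grip in N (left out, the last holds). Time passes only in rows, so rows that do not move let the fingers close. It gives the time, the measured TCP pose, the force, the opening and the grip force at its end, in the units of the state.
- bot.read_state(): the state, without advancing time (a new reading comes with each control period).
- vision.read_camera(name): name is "scene" or "top" or "wrist"; returns a dict with "image" (384x512x3 uint8, red, green, blue), "depth" (384x512 float32, m along the optical axis (not along the pixel's ray), 0 where there is no reading), "K" (3x3 intrinsics, pixels), "R" (3x3) and "t" (3): a world point X has camera coordinates R X + t. Camera axes: x right, y down, z forward; pixel columns grow to the right and rows downward; lengths in m; the calibration is good to about 2 mm. A picture is of the moment at which its call begins.
- bot.finish_job(): hands the job in; it is judged then, once.
The state is a dict: "time": time; "q": joint angles; "joint_vel": joint speeds; "joint_torque": joint torques, N m; "tool_pos": TCP position; "tcp_rot": TCP orientation; "wrist_force": force on the tool from outside, world axes, zero at the start; "torque": the same for the moment, N m; "width": opening from 0.0 (shut) to 1.0 (fully open); "grip_force": force on a finger pad.
Only numpy, scipy, OpenCV 4.12 (cv2) and the standard library are available. Lean on these libraries where they do the work, as an engineer would, in place of code of your own. Each camera call takes 0.05 s, during which the arm holds its last target. There are 200 camera calls.

## Working session

There is one attempt and no reset: what is moved stays moved. The work goes in short steps, Python scripts to look and compute and a tool call to move; the robot and the scene stay as the last step left them, time stands still between calls to the robot, and variables do not carry over. Pictures are saved under pics/ and viewed, at most 10 in all, crops included, and the job is handed in when it is done.

Besides the shell and the picture viewer there is one more tool, called after "Call:" as name(argument=value, ...) on one line, values as JSON. play_rows: Moves the arm, as the interface text tells. Its arguments: {"type":"object","properties":{"moves":{"type":"array","items":{"type":"array","items":{"type":"array","items":{"type":"number"}}}},"newtons":{"type":"number"}},"required":["moves"]}

```bash
mkdir -p pics
cat > h.py <<'E'
import numpy as np, cv2
from scipy.spatial.transform import Rotation as Ro
from workcell import bot, vision
def cam(n,save=None):
    c=vision.read_camera(n)
    if save: cv2.imwrite('pics/'+save,c['image'][:,:,::-1])
    return c
def cloud(c):
    d=c['depth'];v,u=np.mgrid[:d.shape[0],:d.shape[1]]
    p=np.stack([u,v,np.ones_like(u)],-1)@np.linalg.inv(c['K']).T*d[...,None]
    return (p-c['t'])@c['R']
def st():
    s=bot.read_state();print('t',round(s['time'],2),'tcp',np.round(s['tool_pos'],4),'rv',np.round(s['tcp_rot'],3),'F',np.round(s['wrist_force'],1),'w',round(s['width'],3),'g',s['grip_force'],'q',np.round(s['q'],2));return s
E
python3 - <<'E'
from h import *
st()
a=cam('top');b=cam('scene')
np.savez('first.npz',ti=a['image'],tp=cloud(a),si=b['image'],sp=cloud(b))
im=np.vstack([cv2.resize(x['image'],None,fx=.78,fy=.78) for x in(a,b)])
cv2.imwrite('pics/a.png',a['image'][:,:,::-1]);cv2.imwrite('pics/b.png',b['image'][:,:,::-1])
for c in (a,b): print(np.round(-c['R'].T@c['t'],3),c['K'][0,0])
E
```

```text
t 0.0 tcp [ 0.1979 -0.6446  0.2299] rv [-3.105 -0.466  0.   ] F [ 0.8 -0.9 -0.9] w 1.003 g 0.0 q [-1.31  0.26  1.61 -0.    1.27 -0.04]
[ 0.281 -0.017  1.324] 363.63410339359194
[1.298 0.362 0.771] 398.0575116804186
```

View pics/a.png

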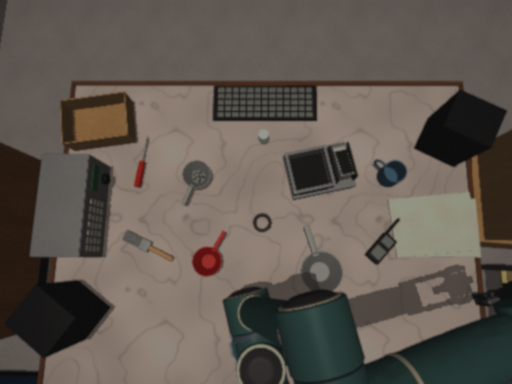

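View pics/b.png

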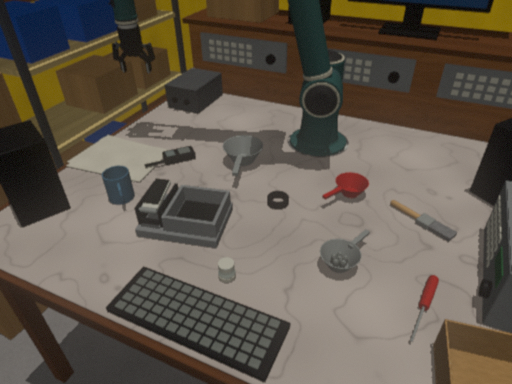

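The top picture shows three candidates for the cup: the small grey one with cells at (198,176), a red one at (208,262) and a larger empty grey one at (321,270). The small grey cup is the one described. The discharger is at (320,170), with its paddle at (344,160). Next I measure and take a close crop.

Run:
```python
from h import *
f=np.load('first.npz');ti,tp=f['ti'],f['tp'];si,sp=f['si'],f['sp']
def box(u0,u1,v0,v1,zlo,zhi,P=tp):
    q=P[v0:v1,u0:u1].reshape(-1,3);return q[(q[:,2]>zlo)&(q[:,2]<zhi)]
print('desk z',np.median(tp[205:235,220:245,2]))
# cups: rim points by height, circle fit / max radius
for n,r in dict(small=(175,220,150,212),big=(296,345,220,295),red=(188,232,225,280)).items():
    q=box(*r,.025,.07); c,R=cv2.minEnclosingCircle((q[:,:2]*1000).astype(np.float32));print(n,len(q),'circ',c,R,'z',np.percentile(q[:,2],[5,50,95]).round(3))
q=box(175,220,150,212,.028,.06)[:,:2]
# axis: iterative: circle of rim = centre by fitting circle to hull points away from handle
from scipy.optimize import least_squares
h=cv2.convexHull((q*1000).astype(np.float32))[:,0]/1000
c=q.mean(0)
for _ in range(10):
    d=np.hypot(*(h-c).T);k=h[d<.062];s=least_squares(lambda c:np.hypot(*(k-c).T)-.052,c,loss='soft_l1',f_scale=.002);c=s.x
far=q[np.hypot(*(q-c).T)>.066];hd=far.mean(0)-c
print('cup c',c,'res',np.abs(s.fun).mean(),'handle n',len(far),'dir deg',np.degrees(np.arctan2(hd[1],hd[0])),'tip',np.hypot(*(q-c).T).max())
# discharger walls/cheeks
q=box(275,362,135,205,.015,.13);r=cv2.minAreaRect((q[:,:2]*1000).astype(np.float32));print('disch all',r)
q=box(275,362,135,205,.07,.088);r=cv2.minAreaRect((q[:,:2]*1000).astype(np.float32));print('walltops',r,len(q))
for n,(P,I,rr) in dict(top=(tp,ti,(275,365,130,210)),sc=(sp,si,(125,240,170,250))).items():
    q=box(*rr,.015,.13,P);print(n,cv2.minAreaRect((q[:,:2]*1000).astype(np.float32)),len(q))
    q=box(*rr,.086,.14,P);print('  high',cv2.minAreaRect((q[:,:2]*1000).astype(np.float32)),len(q),q[:,2].max())
cv2.imwrite('pics/c.png',np.hstack([cv2.resize(ti[140:220,165:235],(480,548),interpolation=2),np.zeros((548,5,3),np.uint8),cv2.resize(si[170:250,130:175],(308,548),interpolation=2)])[:,:,::-1])
```

```text
desk z 0.0003685496958944329
small 461 circ (551.0543823242188, 262.581298828125) 85.32994079589844 z [0.027 0.039 0.049]
big 960 circ (289.631103515625, -190.32293701171875) 116.71500396728516 z [0.028 0.052 0.065]
red 446 circ (301.9684753417969, 182.17623901367188) 85.51703643798828 z [0.027 0.041 0.048]
cup c [0.58132132 0.24917205] res 0.0009079078381251703 handle n 66 dir deg 159.30316738877528 tip 0.11835895759806103
disch all ((602.4857177734375, -198.08877563476562), (172.0917510986328, 235.8785858154297), 12.733952522277832)
walltops ((603.0455932617188, -198.490478515625), (152.4478759765625, 231.61648559570312), 12.54482650756836) 711
top ((602.4857177734375, -198.08877563476562), (172.0917510986328, 235.8785858154297), 12.733952522277832) 3153
  high ((620.150146484375, -268.1488037109375), (130.3204803466797, 86.91979217529297), 13.210870742797852) 599 0.11591661132778247
sc ((583.1217041015625, -222.22879028320312), (294.18499755859375, 356.4212341308594), 30.69070053100586) 4974
  high ((621.8883666992188, -324.86572265625), (136.36875915527344, 199.87559509277344), 2.132789373397827) 703 0.11241146855457397
```

View pics/c.png

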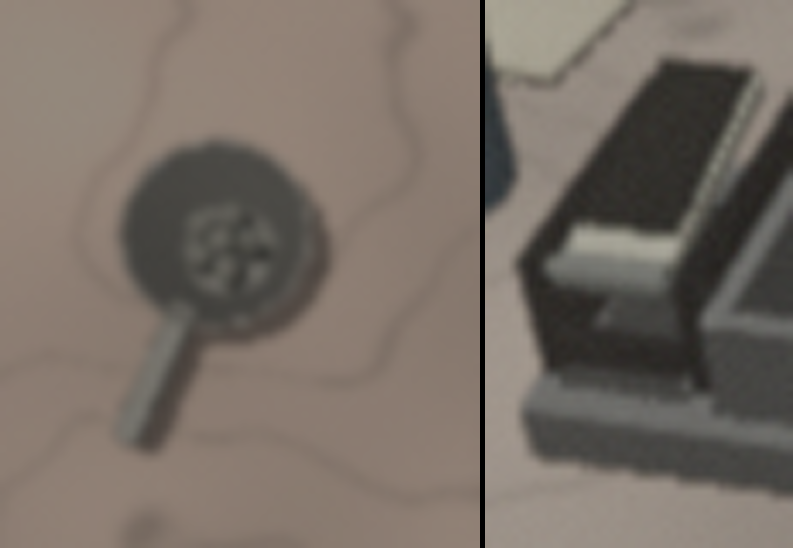

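The crop confirms it: the small grey cup holds the cells, and its handle points down-left (crop tip at (138,440)). The paddle is between black cheeks, with the hinge side facing the scene camera. I'll refine the cup fit and plan the approach.

```bash
cat >> h.py <<'E'
def R_down(b): # tool down, tool x at bearing b (deg)
    b=np.radians(b);x=np.array([np.cos(b),np.sin(b),0]);z=np.array([0,0,-1.]);return np.c_[x,np.cross(z,x),z]
def plan(p,R,jaw,n=None,start=None,v=.04,w=.122):
    if start is None:
        s=bot.read_state();start=(np.array(s['tool_pos']),Ro.from_rotvec(s['tcp_rot']).as_matrix())
    p0,R0=start;p=np.array(p,float);rv=Ro.from_matrix(R0.T@R).as_rotvec()
    n=n or int(np.ceil(max(np.linalg.norm(p-p0)/v,np.linalg.norm(rv)/w)))
    print('n',n)
    rows=[];Rc=R0.copy();pc=p0.copy()
    for i in range(n):
        tgt=p0+(p-p0)*(i+1)/n; d=np.round(Rc.T@(tgt-pc)/.1,2); r=np.round(rv/n/.5,2)
        if i==n-1: r=np.round(Ro.from_matrix(Rc.T@R).as_rotvec()/.5,2)
        rows.append([*r.tolist(),*d.tolist(),jaw]); pc=pc+Rc@d*.1;Rc=Rc@Ro.from_rotvec(r*.5).as_matrix()
    for i in range(0,n,5): print(str([rows[i:i+5]]).replace(' ','').replace('-0.0,','0,').replace('0.0,','0,'))
    return pc,Rc
E
python3 - <<'E'
from h import *
from scipy.optimize import least_squares
f=np.load('first.npz');tp=f['tp'];sp=f['sp']
for nm,P,(u0,u1,v0,v1) in (('top',tp,(175,220,150,212)),('sc',sp,(312,375,225,278))):
    q=P[v0:v1,u0:u1].reshape(-1,3);q=q[(q[:,2]>.038)&(q[:,2]<.056)&(np.hypot(q[:,0]-.55,q[:,1]-.26)<.12)][:,:2]
    h=cv2.convexHull((q*1000).astype(np.float32))[:,0]/1000;c=np.array([.58,.25])
    for _ in range(20):
        k=h[np.hypot(*(h-c).T)<.06];s=least_squares(lambda c:np.hypot(*(k-c).T)-.052,c,loss='soft_l1',f_scale=.002);c=s.x
    far=q[np.hypot(*(q-c).T)>.066];hd=far.mean(0)-c
    l=cv2.fitLine((far*1000).astype(np.float32),2,0,.01,.01)[:2,0]
    print(nm,len(q),c,np.abs(s.fun).mean(),'dir',np.degrees(np.arctan2(hd[1],hd[0])),'line',np.degrees(np.arctan2(l[1],l[0])),far.mean(0),np.hypot(*(q-c).T).max())
a=plan([.42,-.2,.25],R_down(95),85)
plan([.47,.20,.25],R_down(160),85,start=a)
E
```

```text
top 252 [0.58132132 0.24917205] 0.000907907789961822 dir 159.14207616266594 line -21.88621 [0.4953102  0.28194415] 0.11806507852092286
sc 389 [0.58222741 0.24904472] 0.0006417031251853351 dir 157.6486930879643 line -21.497368 [0.49692767 0.28411796] 0.11960356365173622
n 13
[[[0,0,-0.21,0.26,-0.28,-0.01,85],[0,0,-0.21,0.29,-0.24,-0.02,85],[0,0,-0.21,0.32,-0.22,-0.01,85],[0,0,-0.21,0.34,-0.18,-0.02,85],[0,0,-0.21,0.35,-0.15,-0.01,85]]]
[[[0,0,-0.21,0.37,-0.1,-0.02,85],[0,0,-0.21,0.37,-0.07,-0.01,85],[0,0,-0.21,0.39,-0.03,-0.02,85],[0,0,-0.21,0.38,0.01,-0.01,85],[0,0,-0.21,0.38,0.05,-0.02,85]]]
[[[0,0,-0.21,0.37,0.09,-0.01,85],[0,0,-0.21,0.36,0.13,-0.02,85],[0,0,-0.2,0.34,0.17,-0.01,85]]]
n 11
[[[0,0,-0.21,0.36,0.08,0,85],[0,0,-0.21,0.35,0.11,0,85],[0,0,-0.21,0.33,0.15,0,85],[0,0,-0.21,0.32,0.18,0,85],[0,0,-0.21,0.29,0.22,0,85]]]
[[[0,0,-0.21,0.28,0.25,0,85],[0,0,-0.21,0.24,0.27,0,85],[0,0,-0.21,0.22,0.3,0,85],[0,0,-0.21,0.18,0.31,0,85],[0,0,-0.21,0.15,0.34,0.01,85]]]
[[[0,0,-0.17,0.11,0.35,0,85]]]
```

Call:
play_rows(moves=[[[0,0,-0.21,0.26,-0.28,-0.01,85],[0,0,-0.21,0.29,-0.24,-0.02,85],[0,0,-0.21,0.32,-0.22,-0.01,85],[0,0,-0.21,0.34,-0.18,-0.02,85],[0,0,-0.21,0.35,-0.15,-0.01,85]]])

```text
time: 0.52
tool_pos: [0.2835, -0.4722, 0.2377]
tcp_rot: [-2.876, -1.263, -0.0]
wrist_force: [1.0, 0.3, -0.4]
width: 0.994
grip_force: 0.0
```

Call:
play_rows(moves=[[[0,0,-0.21,0.37,-0.1,-0.02,85],[0,0,-0.21,0.37,-0.07,-0.01,85],[0,0,-0.21,0.39,-0.03,-0.02,85],[0,0,-0.21,0.38,0.01,-0.01,85],[0,0,-0.21,0.38,0.05,-0.02,85]]])

```text
time: 0.93
tool_pos: [0.3689, -0.3008, 0.2458]
tcp_rot: [-2.45, -1.966, 0.0]
wrist_force: [2.0, -0.7, -0.5]
width: 0.993
grip_force: 0.0
```

Call:
play_rows(moves=[[[0,0,-0.21,0.37,0.09,-0.01,85],[0,0,-0.21,0.36,0.13,-0.02,85],[0,0,-0.2,0.34,0.17,-0.01,85]]])

```text
time: 1.18
tool_pos: [0.4205, -0.1989, 0.2502]
tcp_rot: [-2.117, -2.321, 0.0]
wrist_force: [0.3, -1.3, 0.2]
width: 0.995
grip_force: 0.0
```

Call:
play_rows(moves=[[[0,0,-0.21,0.36,0.08,0,85],[0,0,-0.21,0.35,0.11,0,85],[0,0,-0.21,0.33,0.15,0,85],[0,0,-0.21,0.32,0.18,0,85],[0,0,-0.21,0.29,0.22,0,85]]])

```text
time: 1.6
tool_pos: [0.4426, -0.0175, 0.25]
tcp_rot: [-1.442, -2.791, 0.0]
wrist_force: [0.6, 0.2, -0.5]
width: 0.994
grip_force: 0.0
```

Call:
play_rows(moves=[[[0,0,-0.21,0.28,0.25,0,85],[0,0,-0.21,0.24,0.27,0,85],[0,0,-0.21,0.22,0.3,0,85],[0,0,-0.21,0.18,0.31,0,85],[0,0,-0.21,0.15,0.34,0.01,85]]])

```text
time: 2.02
tool_pos: [0.4649, 0.165, 0.2492]
tcp_rot: [0.668, 3.07, -0.0]
wrist_force: [1.1, 0.0, -0.1]
width: 0.998
grip_force: 0.0
```

Run:
```python
from h import *
s=st()
c=cam('wrist','w1.png');P=cloud(c)
R=Ro.from_rotvec(s['tcp_rot']).as_matrix();print('cam in tool',np.round(R.T@(-c['R'].T@c['t']-s['tool_pos']),3),'axis',np.round(R.T@c['R'][2],2))
np.savez('w1.npz',i=c['image'],p=P)
q=P.reshape(-1,3);q=q[(q[:,2]>.038)&(q[:,2]<.056)&(np.hypot(q[:,0]-.55,q[:,1]-.26)<.12)][:,:2]
l=np.array([.582,.249]);d=np.hypot(*(q-l).T);far=q[d>.066]
print(len(q),far.mean(0) if len(far) else 0, np.degrees(np.arctan2(*(far.mean(0)-l)[::-1])))
if len(far)>50:
  print(cv2.minAreaRect((far*1000).astype(np.float32)), d.max())
```

```text
t 2.02 tcp [0.4649 0.165  0.2492] rv [ 0.668  3.07  -0.   ] F [ 1.1  0.  -0.1] w 0.998 g 0.0 q [ 0.29 -0.1   1.96 -0.    1.28 -0.85]
cam in tool [ 0.077  0.    -0.144] axis [-0.3  -0.    0.95]
1894 [0.4938969  0.27931573] 161.0119770199318
((495.13763427734375, 280.1302185058594), (14.788688659667969, 53.3284797668457), 68.13517761230469) 0.1190089795894059
```

View pics/w1.png

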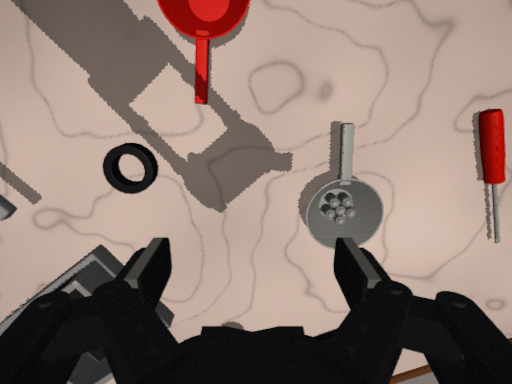

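The wrist picture shows the small steel cup at (345,212) with six cells and its handle running up to (347,125). The red cup is at (203,10), the reel at (130,167) and the screwdriver at (492,170). Measured handle centre is (0.495,0.280), 14.8 mm wide, at 158°, which matches. First a brief tilt test to learn which side the wrist can roll to, then the descent.

Call:
play_rows(moves=[[[0.24,0,0,0,0,0,60],[0.24,0,0,0,0,0,60],[0.24,0,0,0,0,0,60],[0,0,0,0,0,0,60]]])

```text
time: 2.4
tool_pos: [0.4654, 0.1655, 0.2461]
tcp_rot: [-0.642, -2.942, 0.545]
wrist_force: [-0.3, 0.3, -0.4]
width: 0.704
grip_force: 0.0
```

Run:
```python
from h import *
s=st()
R=R_down(158.1)
a=plan([.4976,.2796,.12],R,60)
plan([.4976,.2796,.021],R,60,start=a)
```

```text
t 2.4 tcp [0.4654 0.1655 0.2461] rv [-0.642 -2.942  0.545] F [-0.3  0.3 -0.4] w 0.704 g 0.0 q [ 0.45  0.11  1.8  -0.23  1.52 -0.65]
n 5
[[[-0.15,0,-0.02,0.04,0.31,0.15,60],[-0.15,0,-0.02,0.03,0.3,0.18,60],[-0.15,0,-0.02,0.03,0.28,0.19,60],[-0.15,0,-0.02,0.03,0.27,0.22,60],[-0.13,-0.02,-0.02,0.02,0.25,0.23,60]]]
n 3
[[[0,0,0,0,0,0.33,60],[0,0,0,0,0,0.33,60],[0,0,0,0,0,0.33,60]]]
```

Call:
play_rows(moves=[[[-0.15,0,-0.02,0.04,0.31,0.15,60],[-0.15,0,-0.02,0.03,0.3,0.18,60],[-0.15,0,-0.02,0.03,0.28,0.19,60],[-0.15,0,-0.02,0.03,0.27,0.22,60],[-0.13,-0.02,-0.02,0.02,0.25,0.23,60]]])

```text
time: 2.82
tool_pos: [0.4992, 0.2779, 0.1241]
tcp_rot: [0.602, 3.079, 0.016]
wrist_force: [0.7, 1.0, -0.3]
width: 0.703
grip_force: 0.0
```

Run:
```python
from h import *
s=st()
c=cam('wrist');P=cloud(c);cv2.imwrite('pics/w2.png',c['image'][:,:,::-1])
q=P.reshape(-1,3);q=q[(q[:,2]>.038)&(q[:,2]<.056)&(np.hypot(q[:,0]-.495,q[:,1]-.28)<.045)][:,:2]
q=q[np.hypot(*(q-[.581,.247]).T)>.066]
print(len(q),cv2.minAreaRect((q*1000).astype(np.float32)))
plan([.4976,.2796,.021],R_down(158.1),60)
```

```text
t 2.82 tcp [0.4992 0.2779 0.1241] rv [0.602 3.079 0.016] F [ 0.7  1.  -0.3] w 0.703 g 0.0 q [ 0.46  0.15  1.94  0.01  1.03 -0.73]
1056 ((494.87835693359375, 280.3246154785156), (13.884480476379395, 52.98000717163086), 69.0686264038086)
n 3
[[[0.01,0,0,0,0,0.33,60],[0.01,0,0,-0.01,0.01,0.32,60],[0,0,-0.01,0,0,0.33,60]]]
```

Call:
play_rows(moves=[[[0.01,0,0,0,0,0.33,60],[0.01,0,-0.01,0,0.01,0.32,60],[0,0,-0.01,0,0.01,0.36,60],[0,0,0,0,0,0,60]]])

```text
time: 3.2
tool_pos: [0.4939, 0.2759, 0.0169]
tcp_rot: [-0.585, -3.077, 0.019]
wrist_force: [-1.6, -1.6, -1.4]
width: 0.705
grip_force: 0.0
```

Call:
play_rows(moves=[[[0,0,0,0,0,0,30],[0,0,0,0,0,0,15],[0,0,0,0,0,0,5],[0,0,0,0,0,0,5],[0,0,0,0,0,0,5]]], newtons=80)

```text
time: 3.62
tool_pos: [0.5016, 0.2806, 0.0261]
tcp_rot: [0.584, 3.082, -0.003]
wrist_force: [-0.5, -0.3, 3.2]
width: 0.142
grip_force: 78.8
```

```bash
python3 -c "
from h import *
st()"
```

```text
t 3.62 tcp [0.5016 0.2806 0.0261] rv [ 5.840e-01  3.082e+00 -3.000e-03] F [-0.5 -0.3  3.2] w 0.142 g 78.7649917602539 q [ 0.47  0.29  1.99 -0.01  0.86 -0.72]
```

Call:
play_rows(moves=[[[0,0,0,0,0,-0.1,5],[0,0,0,0,0,-0.2,5],[0,0,0,0,0,-0.3,5],[0,0,0,0,0,-0.3,5],[0,0,0,0,0,-0.2,5]]])

```text
time: 4.03
tool_pos: [0.5002, 0.2807, 0.137]
tcp_rot: [0.584, 3.084, -0.005]
wrist_force: [1.0, -0.1, -1.7]
width: 0.14
grip_force: 78.0
```

Call:
play_rows(moves=[[[0,0,0,0,0,-0.1,5],[0,0,0,0,0,0,5],[0,0,0,0,0,0,5]]])

```text
time: 4.28
tool_pos: [0.4993, 0.2802, 0.1435]
tcp_rot: [0.585, 3.086, -0.007]
wrist_force: [-0.6, 0.3, -2.6]
width: 0.14
grip_force: 78.0
```

Run:
```python
from h import *
s=st()
c=cam('wrist');b=cam('scene')
im=np.hstack([cv2.resize(c['image'],(400,300)),cv2.resize(b['image'][150:300,280:480],(400,300))])
cv2.imwrite('pics/l1.png',im[:,:,::-1])
# rim plane
P=cloud(c);q=P.reshape(-1,3);q=q[(q[:,2]>.09)&(q[:,2]<.2)]
R=Ro.from_rotvec(s['tcp_rot']).as_matrix();t=(q-s['tool_pos'])@R
k=(t[:,0]<-.015)&(t[:,0]>-.16)&(abs(t[:,1])<.06)
t=t[k];print(len(t));
for x in np.arange(-.15,-.015,.015):
    m=abs(t[:,0]-x)<.0075
    if m.sum()>5: print(round(x,3),m.sum(),'ztop(tool) %.4f'%np.percentile(t[m,2],2),'y',t[m,1].min().round(3),t[m,1].max().round(3))
```

```text
t 4.28 tcp [0.4993 0.2802 0.1435] rv [ 0.585  3.086 -0.007] F [-0.6  0.3 -2.6] w 0.14 g 78.00215363502502 q [ 0.47  0.14  1.92 -0.    1.08 -0.72]
1477
-0.075 195 ztop(tool) 0.0055 y -0.012 0.014
-0.06 51 ztop(tool) 0.0052 y -0.012 0.013
-0.045 297 ztop(tool) -0.0198 y -0.011 0.012
-0.03 632 ztop(tool) -0.0209 y -0.01 0.011
-0.015 302 ztop(tool) -0.0209 y -0.006 0.007
```

View pics/l1.png

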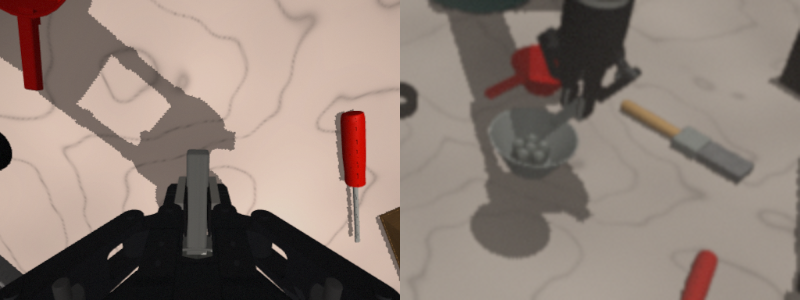

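The wrist view shows the handle pinched centrally at (197,200). The scene view shows the cup held level with its cells inside. Next I measure the tray floor and the paddle from the first depth data and plan the carry.

Run:
```python
from h import *
f=np.load('first.npz');tp=f['tp'];ti=f['ti'];sp=f['sp']
C=np.array([.6025,-.198]);a=np.radians(12.8);A=np.array([[np.cos(a),np.sin(a)],[-np.sin(a),np.cos(a)]])
q=tp[130:212,272:368].reshape(-1,3);col=ti[130:212,272:368].reshape(-1,3)
l=np.c_[(q[:,:2]-C)@A.T,q[:,2]]
fl=l[(abs(l[:,2]-.03)<.008)&(abs(l[:,0])<.08)&(l[:,1]>-.04)&(l[:,1]<.11)]
print('floor',fl[:,:2].min(0),fl[:,:2].max(0),np.percentile(fl[:,:2],[3,97],axis=0))
for y in np.arange(-.115,-.025,.008):
    print(round(y,3),[ (round(float(np.median(m[:,2])),3) if len(m) else None) for x in np.arange(-.08,.081,.016) for m in [l[(abs(l[:,0]-x)<.008)&(abs(l[:,1]-y)<.004)]]])
R=R_down(165.2)
b=plan([.505,.08,.20],R_down(163),5,n=7)
plan([.510,-.119,.20],R,5,n=7,start=b)
```

```text
floor [-0.07997406 -0.03892667] [0.06840135 0.10961094] [[-0.07665664 -0.02387575]
 [ 0.06419705  0.09613652]]
-0.115 [0.025, 0.04, 0.088, 0.088, 0.088, 0.089, 0.089, 0.09, 0.088, 0.087, 0.03]
-0.107 [0.03, 0.053, 0.061, 0.089, 0.089, 0.088, 0.087, 0.091, 0.087, 0.088, 0.031]
-0.099 [0.026, 0.028, 0.031, 0.104, 0.102, 0.1, 0.097, 0.094, 0.088, 0.085, 0.03]
-0.091 [0.026, 0.03, 0.099, 0.106, 0.104, 0.1, 0.098, 0.094, 0.088, 0.086, 0.031]
-0.083 [0.025, 0.029, 0.101, 0.107, 0.104, 0.101, 0.098, 0.093, 0.086, 0.085, 0.031]
-0.075 [0.025, 0.03, 0.033, 0.108, 0.103, 0.102, 0.098, 0.094, 0.087, 0.084, 0.032]
-0.067 [0.03, 0.032, 0.101, 0.104, 0.102, 0.101, 0.097, 0.094, 0.084, 0.083, 0.029]
-0.059 [0.028, 0.031, 0.109, 0.107, 0.104, 0.101, 0.096, 0.093, 0.085, 0.087, 0.029]
-0.051 [0.022, 0.031, 0.094, 0.087, 0.09, 0.088, 0.09, 0.086, 0.088, 0.087, 0.028]
-0.043 [0.027, 0.078, 0.089, 0.086, 0.089, 0.086, 0.088, 0.087, 0.087, 0.088, None]
-0.035 [0.033, 0.079, 0.08, 0.079, 0.079, 0.08, 0.079, 0.079, 0.078, 0.08, 0.079]
-0.027 [0.029, 0.078, 0.071, 0.065, 0.06, 0.061, 0.066, 0.067, 0.063, 0.07, 0.081]
n 7
[[[0,0,-0.02,-0.11,-0.26,-0.08,5],[0,0,-0.02,-0.11,-0.27,-0.08,5],[0,0,-0.02,-0.11,-0.26,-0.09,5],[0,0,-0.02,-0.11,-0.27,-0.08,5],[0,0,-0.02,-0.1,-0.26,-0.08,5]]]
[[[0,0,-0.02,-0.1,-0.27,-0.08,5],[-0.01,0,-0.04,-0.1,-0.27,-0.08,5]]]
n 7
[[[0,0,-0.01,-0.09,-0.27,0,5],[0,0,-0.01,-0.09,-0.27,0,5],[0,0,-0.01,-0.08,-0.27,0,5],[0,0,-0.01,-0.09,-0.27,0,5],[0,0,-0.01,-0.08,-0.27,0,5]]]
[[[0,0,-0.01,-0.08,-0.27,0,5],[0,0,-0.01,-0.09,-0.28,0,5]]]
```

Call:
play_rows(moves=[[[0,0,-0.02,-0.05,-0.13,-0.08,5],[0,0,-0.02,-0.11,-0.27,-0.08,5],[0,0,-0.02,-0.11,-0.26,-0.09,5],[0,0,-0.02,-0.11,-0.27,-0.08,5],[0,0,-0.02,-0.1,-0.26,-0.08,5]]])

```text
time: 4.8
tool_pos: [0.5019, 0.1506, 0.1828]
tcp_rot: [-0.505, -3.097, 0.011]
wrist_force: [0.7, -1.4, -1.2]
width: 0.142
grip_force: 78.2
```

Call:
play_rows(moves=[[[0,0,-0.02,-0.1,-0.27,-0.08,5],[0,0,-0.04,-0.1,-0.27,-0.08,5],[0,0,-0.01,-0.09,-0.27,0,5],[0,0,-0.01,-0.09,-0.27,0,5],[0,0,-0.01,-0.08,-0.27,0,5]]])

```text
time: 5.22
tool_pos: [0.506, 0.0083, 0.1996]
tcp_rot: [-0.437, -3.108, 0.009]
wrist_force: [1.2, -0.7, -2.0]
width: 0.139
grip_force: 78.2
```

Call:
play_rows(moves=[[[0,0,-0.01,-0.09,-0.27,0,5],[0,0,-0.01,-0.08,-0.27,0,5],[0,0,-0.01,-0.08,-0.27,0,5],[0,0,-0.01,-0.09,-0.28,0,5],[0,0,0,0,-0.08,0,5]]])

```text
time: 5.63
tool_pos: [0.5078, -0.1156, 0.2001]
tcp_rot: [-0.41, -3.112, 0.01]
wrist_force: [-0.3, -0.6, -1.2]
width: 0.139
grip_force: 78.3
```

Run:
```python
from h import *
s=st()
# pour rows: rotate about u through handle (15 mm behind TCP), from current pose
p0=np.array(s['tool_pos']);R0=Ro.from_rotvec(s['tcp_rot']).as_matrix();h0=p0-.015*R0[:,2]
print('handle',h0, 'cup axis',h0-.09*R0[:,0])
H=np.array([.510,-.119,.175]);Rl=R_down(165.2)
N=16;TH=np.radians(105);pc,Rc=p0,R0
rows=[]
for i in range(1,N+1):
    R=Ro.from_rotvec(np.array([np.cos(np.radians(-14.8)),np.sin(np.radians(-14.8)),0])*TH*i/N).as_matrix()@Rl
    h=h0+(H-h0)*min(1,i/10);p=h+.015*R[:,2]
    r=np.round(Ro.from_matrix(Rc.T@R).as_rotvec()/.5,2);d=np.round(Rc.T@(p-pc)/.1,2)
    rows.append([*r,*d,5]);pc=pc+Rc@d*.1;Rc=Rc@Ro.from_rotvec(r*.5).as_matrix()
for i in range(0,N,5): print([[ [float(x) for x in r] for r in rows[i:i+5]]])
```

```text
t 5.63 tcp [ 0.5078 -0.1156  0.2001] rv [-0.41  -3.112  0.01 ] F [-0.3 -0.6 -1.2] w 0.139 g 78.25918793678284 q [-0.27 -0.    1.96 -0.01  1.18 -1.57]
handle [ 0.50781867 -0.11545906  0.21508536] cup axis [ 0.59475337 -0.13874677  0.21488163]
[[[-0.24, -0.0, -0.01, -0.0, 0.02, 0.04, 5.0], [-0.23, -0.0, 0.0, -0.01, 0.01, 0.04, 5.0], [-0.23, -0.0, 0.0, 0.0, 0.0, 0.03, 5.0], [-0.23, -0.0, 0.0, -0.0, 0.0, 0.04, 5.0], [-0.23, -0.01, 0.0, -0.01, -0.0, 0.03, 5.0]]]
[[[-0.23, 0.0, 0.0, 0.0, -0.01, 0.03, 5.0], [-0.23, 0.0, 0.0, -0.0, -0.01, 0.03, 5.0], [-0.23, 0.0, 0.0, -0.0, -0.01, 0.03, 5.0], [-0.23, 0.0, 0.0, -0.01, -0.02, 0.02, 5.0], [-0.22, 0.0, 0.0, -0.0, -0.02, 0.02, 5.0]]]
[[[-0.23, 0.0, 0.0, -0.0, 0.02, -0.01, 5.0], [-0.23, 0.0, 0.0, -0.0, 0.02, 0.0, 5.0], [-0.23, 0.0, 0.0, -0.0, 0.01, 0.0, 5.0], [-0.23, 0.0, 0.0, -0.0, 0.02, 0.0, 5.0], [-0.23, 0.0, 0.0, -0.0, 0.02, 0.0, 5.0]]]
[[[-0.23, 0.0, 0.0, -0.0, 0.01, -0.0, 5.0]]]
```

Call:
play_rows(moves=[[[-0.24,0,0,0,0.02,0.04,5],[-0.23,0,0,-0.01,0.01,0.04,5],[-0.23,0,0,0,0,0.03,5],[-0.23,0,0,0,0,0.04,5],[-0.23,0,0,-0.01,0,0.03,5]]])

```text
time: 6.05
tool_pos: [0.512, -0.1059, 0.1843]
tcp_rot: [0.381, 2.916, 0.871]
wrist_force: [-0.7, 0.0, -2.8]
width: 0.143
grip_force: 78.3
```

Run:
```python
from h import *
s=st();R=Ro.from_rotvec(s['tcp_rot']).as_matrix();h=s['tool_pos']-.015*R[:,2]
print(h,h-.09*R[:,0],'tilt',np.degrees(np.arccos(-R[2,2])),R[:,0])
```

```text
t 6.05 tcp [ 0.512  -0.1059  0.1843] rv [0.381 2.916 0.871] F [-0.7  0.  -2.8] w 0.143 g 78.32421898841858 q [-0.61  0.11  1.99  0.56  1.31 -2.14]
[ 0.50987307 -0.11387325  0.19685349] [ 0.59684581 -0.1370193   0.19690524] tilt 33.25778648854189 [-9.66363798e-01  2.57178302e-01 -5.74943202e-04]
```

```bash
cat > ik.py <<'E'
from h import *
from scipy.optimize import least_squares
D=[([.1979,-.6446,.2299],[-3.105,-.466,0],[-1.31,.26,1.61,0,1.27,-.04]),
([.4649,.165,.2492],[.668,3.07,0],[.29,-.10,1.96,0,1.28,-.85]),
([.4654,.1655,.2461],[-.642,-2.942,.545],[.45,.11,1.80,-.23,1.52,-.65]),
([.4992,.2779,.1241],[.602,3.079,.016],[.46,.15,1.94,.01,1.03,-.73]),
([.5016,.2806,.0261],[.584,3.082,-.003],[.47,.29,1.99,-.01,.86,-.72]),
([.4993,.2802,.1435],[.585,3.086,-.007],[.47,.14,1.92,0,1.08,-.72]),
([.5078,-.1156,.2001],[-.41,-3.112,.01],[-.27,0,1.96,-.01,1.18,-1.57]),
([.512,-.1059,.1843],[.381,2.916,.871],[-.61,.11,1.99,.56,1.31,-2.14])]
def fk(q,k):
    h,a1,L2,ex,L3,d,wx=k
    R1=Ro.from_euler('z',q[0]);R2=R1*Ro.from_euler('y',q[1]);R3=R2*Ro.from_euler('y',q[2])
    R5=R3*Ro.from_euler('z',q[3])*Ro.from_euler('y',q[4]);R6=R5*Ro.from_euler('z',q[5])*Ro.from_euler('z',np.pi/2)
    p=np.array([0,0,h])+R1.apply([a1,0,0])+R2.apply([0,0,L2])+R3.apply([ex,0,L3])+R5.apply([wx,0,d])
    return p,R6
def res(k,D=D):
    return np.concatenate([fk(q,k)[0]-p for p,r,q in D])
K=least_squares(lambda k:np.r_[res(k),1e-3*(k-[.3,0,.4,0,.35,.25,0])],[.3,0,.4,0,.35,.25,0]).x
lo=np.array([-2.63,-.94,.31,-1.31,0,-2.55]);hi=np.array([2.63,2.18,2.57,4.45,2.66,2.55])
def ik(p,R,q0):
    f=lambda q:(lambda a:np.r_[10*(a[0]-p),(a[1].inv()*Ro.from_matrix(R)).as_rotvec()])(fk(q,K))
    s=least_squares(f,q0);return s.x,np.abs(s.fun).max()
E
python3 - <<'E'
from ik import *
print(K,np.abs(res(K)).max());
for p,r,q in D: print(np.round((fk(q,K)[1].inv()*Ro.from_rotvec(r)).as_rotvec(),2),end=' ')
print()
for H,ub in (([.51,-.119,.175],-14.8),([.51,-.119,.175],0),([.51,-.119,.175],20)):
    u=np.array([np.cos(np.radians(ub)),np.sin(np.radians(ub)),0]);T=np.array([.593,-.1565])+.015*np.array([-u[1],u[0]]);H=np.r_[T-.09*u[:2],H[2]]
    q=D[-1][2]
    for th in (33,50,65,80,95,105,115):
        R=Ro.from_rotvec(u*np.radians(th)).as_matrix()@R_down(180+ub);q,e=ik(H+.015*R[:,2],R,q);print(ub,th,np.round(q,2),round(e,4))
E
```

```text
[0.26869356 0.01989056 0.51330437 0.00707313 0.56524634 0.36334618
 0.01697772] 0.027410424872586422
[0. 0. 0.] [ 0.  0. -0.] [0. 0. 0.] [0.01 0.01 0.  ] [-0.  0.  0.] [ 0.01 -0.   -0.01] [-0.    0.   -0.01] [-0. -0. -0.] 
-14.8 33 [-0.59  0.15  2.    0.57  1.26 -2.15] 0.0
-14.8 50 [-0.71  0.29  1.98  0.77  1.41 -2.37] 0.0
-14.8 65 [-0.78  0.44  1.96  0.9   1.56 -2.52] 0.0
-14.8 80 [-0.81  0.6   1.94  1.01  1.72 -2.63] 0.0
-14.8 95 [-0.82  0.77  1.91  1.1   1.89 -2.73] 0.0
-14.8 105 [-0.8   0.88  1.89  1.16  2.01 -2.78] 0.0
-14.8 115 [-0.77  0.98  1.87  1.21  2.13 -2.83] 0.0
0 33 [-0.58  0.24  1.89  0.48  1.38 -2.34] 0.0
0 50 [-0.68  0.4   1.83  0.64  1.56 -2.48] 0.0
0 65 [-0.74  0.55  1.79  0.75  1.72 -2.57] 0.0
0 80 [-0.76  0.7   1.75  0.84  1.87 -2.64] 0.0
0 95 [-0.76  0.85  1.72  0.94  2.03 -2.69] 0.0
0 105 [-0.75  0.94  1.71  1.    2.14 -2.72] 0.0
0 115 [-0.72  1.03  1.7   1.06  2.25 -2.74] 0.0
20 33 [-0.55  0.36  1.74  0.34  1.52 -2.58] 0.0
20 50 [-0.62  0.53  1.64  0.46  1.73 -2.65] 0.0
20 65 [-0.65  0.68  1.56  0.55  1.91 -2.68] 0.0
20 80 [-0.67  0.83  1.51  0.63  2.08 -2.69] 0.0
20 95 [-0.67  0.96  1.48  0.73  2.23 -2.69] 0.0
20 105 [-0.66  1.04  1.48  0.79  2.33 -2.69] 0.0
20 115 [-0.64  1.11  1.48  0.86  2.43 -2.69] 0.0
```

Run:
```python
from ik import *
for ub in (-30,-14.8,0):
    u=np.array([np.cos(np.radians(ub)),np.sin(np.radians(ub)),0]);T=np.array([.593,-.1565])-.02*np.array([-u[1],u[0]]);H=np.r_[T-.09*u[:2],.165]
    q=D[-2][2]
    for th in (-30,-60,-80,-95,-105,-115):
        R=Ro.from_rotvec(u*np.radians(th)).as_matrix()@R_down(180+ub);q,e=ik(H+.015*R[:,2],R,q);print(ub,th,np.round(q,2),round(e,4))
print((.593*.967),)
```

```text
-30 -30 [ 0.04  0.23  1.91 -0.45  1.33 -0.83] 0.0
-30 -60 [ 0.2   0.51  1.81 -0.71  1.65 -0.59] 0.0
-30 -80 [ 0.24  0.72  1.75 -0.84  1.87 -0.49] 0.0
-30 -95 [ 0.24  0.86  1.72 -0.93  2.03 -0.44] 0.0
-30 -105 [ 0.23  0.96  1.7  -0.99  2.13 -0.41] 0.0
-30 -115 [ 0.2   1.04  1.69 -1.05  2.24 -0.38] 0.0
-14.8 -30 [ 0.03  0.14  2.01 -0.54  1.21 -1.03] 0.0
-14.8 -60 [ 0.24  0.4   1.98 -0.87  1.49 -0.66] 0.0
-14.8 -80 [ 0.29  0.62  1.94 -1.01  1.71 -0.49] 0.0
-14.8 -95 [ 0.29  0.79  1.91 -1.1   1.88 -0.4 ] 0.0
-14.8 -105 [ 0.28  0.89  1.88 -1.16  2.   -0.34] 0.0
-14.8 -115 [ 0.24  1.    1.86 -1.21  2.13 -0.29] 0.0
0 -30 [ 0.    0.06  2.09 -0.6   1.08 -1.25] 0.0
0 -60 [ 0.25  0.29  2.14 -1.04  1.33 -0.71] 0.0
0 -80 [ 0.32  0.53  2.12 -1.21  1.56 -0.46] 0.0
0 -95 [ 0.32  0.72  2.09 -1.29  1.76 -0.32] 0.0
0 -105 [ 0.3   0.84  2.06 -1.34  1.9  -0.24] 0.0
0 -115 [ 0.26  0.96  2.02 -1.39  2.04 -0.17] 0.0
0.5734309999999999
```

```bash
cat > pour.py <<'E'
from h import *
def pour(th1,z,N,ub=-20.,off=-.02,K=None,dx=0,jaw=5):
    s=bot.read_state();pc=np.array(s['tool_pos']);Rc=Ro.from_rotvec(s['tcp_rot']).as_matrix()
    h0=pc-.015*Rc[:,2];th0=np.degrees(np.arctan2(Rc[:2,2]@[-np.sin(np.radians(ub)),np.cos(np.radians(ub))],-Rc[2,2]))
    u=np.array([np.cos(np.radians(ub)),np.sin(np.radians(ub)),0]);t=np.array([-u[1],u[0],0])
    H=np.r_[.593,-.1565,z]+off*t-(.09-dx)*u;rows=[];print('th0',th0,'H',H,N)
    ub0=np.degrees(np.arctan2(-Rc[1,0],-Rc[0,0]))
    for i in range(1,N+1):
        b=ub0+(ub-ub0)*i/N;uu=np.array([np.cos(np.radians(b)),np.sin(np.radians(b)),0])
        R=Ro.from_rotvec(uu*np.radians(th0+(th1-th0)*i/N)).as_matrix()@R_down(180+b)
        p=h0+(H-h0)*min(1,1.5*i/N)+.015*R[:,2]
        r=np.round(Ro.from_matrix(Rc.T@R).as_rotvec()/.5,2);d=np.round(Rc.T@(p-pc)/.1,2)
        rows.append([*r.tolist(),*d.tolist(),jaw]);pc=pc+Rc@d*.1;Rc=Rc@Ro.from_rotvec(r*.5).as_matrix()
    for i in range(0,N,5): print(str([rows[i:i+5]]).replace(' ','').replace('-0.0,','0,').replace('0.0,','0,'))
E
python3 -c "
from pour import *
pour(-100,.18,20)"
```

```text
th0 33.15579346716713 H [ 0.50158726 -0.14451204  0.18      ] 20
[[[0.24,0,0.01,0,-0.04,0,5],[0.23,-0.01,0.01,0,-0.05,0,5],[0.23,0,0.01,0,-0.04,0,5],[0.23,0,0,0,-0.05,0.01,5],[0.24,0,0.01,0,-0.04,0,5]]]
[[[0.23,0,0.01,0,-0.04,0.02,5],[0.23,0,0.01,0,-0.04,0.01,5],[0.23,0,0.01,0,-0.04,0.02,5],[0.24,0.01,0.01,0,-0.03,0.02,5],[0.23,0,0.01,0,-0.04,0.02,5]]]
[[[0.23,0.01,0,0,-0.03,0.02,5],[0.23,0,0.01,0,-0.03,0.02,5],[0.23,0.01,0,-0.01,-0.02,0.03,5],[0.24,0.01,0.01,0,-0.02,0.01,5],[0.23,0,0,0.01,-0.02,-0.01,5]]]
[[[0.23,0.01,0.01,0,-0.01,0,5],[0.23,0.01,0,0,-0.02,0,5],[0.24,0.01,0,0,-0.02,0,5],[0.23,0.01,0,0,-0.01,0,5],[0.23,0.01,0,0,-0.02,0,5]]]
```

Call:
play_rows(moves=[[[0.24,0,0.01,0,-0.04,0,5],[0.23,-0.01,0.01,0,-0.05,0,5],[0.23,0,0.01,0,-0.04,0,5],[0.23,0,0,0,-0.05,0.01,5],[0.24,0,0.01,0,-0.04,0,5]]])

```text
time: 6.47
tool_pos: [0.5062, -0.1263, 0.1757]
tcp_rot: [-0.441, -3.107, 0.023]
wrist_force: [-1.0, 0.2, -2.6]
width: 0.137
grip_force: 78.5
```

Call:
play_rows(moves=[[[0.23,0,0.01,0,-0.04,0.02,5],[0.23,0,0.01,0,-0.04,0.01,5],[0.23,0,0.01,0,-0.04,0.02,5]]])

```text
time: 6.72
tool_pos: [0.5033, -0.1372, 0.173]
tcp_rot: [-0.447, -3.01, 0.548]
wrist_force: [-0.5, 1.5, -2.9]
width: 0.142
grip_force: 78.5
```

```bash
python3 -c "
from pour import *
st();pour(-100,.18,14)"
```

```text
t 6.72 tcp [ 0.5033 -0.1372  0.173 ] rv [-0.447 -3.01   0.548] F [-0.5  1.5 -2.9] w 0.142 g 78.53169679641724 q [-0.08  0.07  1.98 -0.38  1.19 -1.2 ]
th0 -20.598088567623243 H [ 0.50158726 -0.14451204  0.18      ] 14
[[[0.2,0.01,0,0,-0.02,0.01,5],[0.19,0,0.01,0,-0.03,0.01,5],[0.2,0.01,0.01,0,-0.02,0.02,5],[0.2,0,0,0,-0.02,0.01,5],[0.2,0.01,0.01,0,-0.02,0.01,5]]]
[[[0.2,0,0,0,-0.02,0.02,5],[0.19,0.01,0.01,0,-0.02,0.01,5],[0.2,0.01,0,0,-0.01,0.02,5],[0.2,0.01,0,0,-0.01,0.01,5],[0.2,0,0.01,0,-0.02,0.01,5]]]
[[[0.2,0.01,0,0,-0.01,0,5],[0.19,0.01,0,0,-0.02,0,5],[0.2,0.01,0,0,-0.01,0,5],[0.2,0,0,0,-0.02,0,5]]]
```

Call:
play_rows(moves=[[[0.2,0.01,0,0,-0.02,0.01,5],[0.19,0,0.01,0,-0.03,0.01,5],[0.2,0.01,0.01,0,-0.02,0.02,5],[0.2,0,0,0,-0.02,0.01,5],[0.2,0.01,0.01,0,-0.02,0.01,5]]])

```text
time: 7.13
tool_pos: [0.4994, -0.1486, 0.1727]
tcp_rot: [-0.428, -2.712, 1.234]
wrist_force: [0.0, -0.1, -2.2]
width: 0.145
grip_force: 78.6
```

Call:
play_rows(moves=[[[0.2,0,0,0,-0.02,0.02,5],[0.19,0.01,0.01,0,-0.02,0.01,5],[0.1,0,0,0,-0.01,0.01,5]]])

```text
time: 7.38
tool_pos: [0.4969, -0.1542, 0.1723]
tcp_rot: [-0.401, -2.51, 1.537]
wrist_force: [-1.1, -0.9, -2.0]
width: 0.141
grip_force: 78.6
```

```bash
python3 -c "
from pour import *
st();pour(-102,.17,12)"
```

```text
t 7.38 tcp [ 0.4969 -0.1542  0.1723] rv [-0.401 -2.51   1.537] F [-1.1 -0.9 -2. ] w 0.141 g 78.62882494926453 q [ 0.19  0.41  1.93 -0.89  1.57 -0.69]
th0 -63.00191903083553 H [ 0.50158726 -0.14451204  0.17      ] 12
[[[0.11,0,0.01,0,0,0.01,5],[0.12,0,0,0,0,0.01,5],[0.11,0.01,0,0,0,0,5],[0.11,0,0.01,-0.01,0,0.01,5],[0.12,0.01,0,0,0,0,5]]]
[[[0.11,0,0,0,0.01,0.01,5],[0.11,0.01,0,0,0,0,5],[0.12,0,0,0,0,0.01,5],[0.11,0.01,0,0,-0.01,0,5],[0.11,0,0,0,-0.01,0,5]]]
[[[0.12,0.01,0,0,0,0,5],[0.11,0,0,0,-0.01,0,5]]]
```

Call:
play_rows(moves=[[[0.11,0,0.01,0,0,0.01,5],[0.12,0,0,0,0,0.01,5],[0.11,0.01,0,0,0,0,5],[0.11,0,0.01,-0.01,0,0.01,5],[0.12,0.01,0,0,0,0,5]]])

```text
time: 7.8
tool_pos: [0.4975, -0.1579, 0.1726]
tcp_rot: [-0.382, -2.24, 1.854]
wrist_force: [0.1, 0.2, -1.8]
width: 0.144
grip_force: 78.7
```

Call:
play_rows(moves=[[[0.11,0,0,0,0.01,0.01,5],[0.11,0.01,0,0,0,0,5],[0.12,0,0,0,0,0.01,5],[0.11,0.01,0,0,-0.01,0,5],[0.11,0,0,0,-0.01,0,5]]])

```text
time: 8.22
tool_pos: [0.4971, -0.1597, 0.1733]
tcp_rot: [-0.34, -1.934, 2.12]
wrist_force: [-0.6, 0.0, -0.5]
width: 0.139
grip_force: 78.8
```

Call:
play_rows(moves=[[[0.12,0.01,0,0,0,0,5],[0.11,0,0,0,-0.01,0,5],[0,0,0,0,0,0,5],[0,0,0,0,0,0,5],[0,0,0,0,0,0,5]]])

```text
time: 8.63
tool_pos: [0.4974, -0.1598, 0.1755]
tcp_rot: [-0.326, -1.804, 2.215]
wrist_force: [0.2, -0.1, -1.0]
width: 0.144
grip_force: 78.8
```

```bash
python3 -c "
from pour import *
s=st();R=Ro.from_rotvec(s['tcp_rot']).as_matrix();print('tilt',np.degrees(np.arccos(-R[2,2])))
a=cam('top');b=cam('scene')
cv2.imwrite('pics/p1.png',np.hstack([cv2.resize(a['image'][120:220,250:370],(400,333),interpolation=2),cv2.resize(b['image'][150:250,110:270],(400,333),interpolation=2)])[:,:,::-1])"
```

```text
t 8.63 tcp [ 0.4974 -0.1598  0.1755] rv [-0.326 -1.804  2.215] F [ 0.2 -0.1 -1. ] w 0.144 g 78.76536726951599 q [ 0.22  0.81  1.85 -1.15  2.01 -0.45]
tilt 101.62195964751271
```

View pics/p1.png

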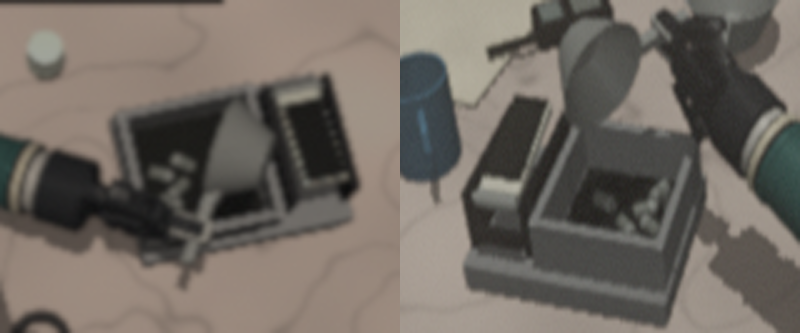

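The pictures show cells in the tray (about six, right picture around (605–660,190–225)) and the cup tilted 102° above it. I'll give it a quick shake, then return upright and check that the cup is empty.

Call:
play_rows(moves=[[[-0.24,0,0,0,0,0,5],[-0.1,0,0,0,0,0,5],[0.24,0,0,0,0,0,5],[0.18,0,0,0,-0.1,0,5],[0,0,0,0,0,0,5]]])

```text
time: 9.15
tool_pos: [0.4973, -0.1586, 0.1855]
tcp_rot: [-0.316, -1.752, 2.249]
wrist_force: [-0.7, 0.6, -1.2]
width: 0.138
grip_force: 78.9
```

```bash
python3 -c "
from pour import *
st();pour(0,.2,17)"
```

```text
t 9.15 tcp [ 0.4973 -0.1586  0.1855] rv [-0.316 -1.752  2.249] F [-0.7  0.6 -1.2] w 0.138 g 78.92589211463928 q [ 0.21  0.81  1.85 -1.17  2.04 -0.45]
th0 -104.11342423287982 H [ 0.50158726 -0.14451204  0.2       ] 17
[[[-0.21,0,-0.01,0,0,0,5],[-0.22,0,0,0,0,0,5],[-0.21,0,0,0,0,0,5],[-0.22,0,0,0,0,0,5],[-0.21,0,0,0,0,0,5]]]
[[[-0.21,0,0,0,0,-0.01,5],[-0.22,0,0,0,0,0,5],[-0.21,0,0,0.01,0,-0.01,5],[-0.21,0,0,0,0.01,-0.01,5],[-0.22,0,0,0,0,-0.01,5]]]
[[[-0.21,0,0,0,0.01,-0.02,5],[-0.22,0,0,0,0.01,0,5],[-0.21,0,0,0,0.02,0,5],[-0.21,0,0,0,0.01,0,5],[-0.22,0,0,0,0.02,-0.01,5]]]
[[[-0.21,0,0,0,0.01,0,5],[-0.21,0,-0.01,0,0.02,0,5]]]
```

Call:
play_rows(moves=[[[-0.21,0,0,0,0,0,5],[-0.22,0,0,0,0,0,5],[-0.21,0,0,0,0,0,5],[-0.22,0,0,0,0,0,5],[-0.21,0,0,0,0,0,5]]])

```text
time: 9.57
tool_pos: [0.4989, -0.1573, 0.1865]
tcp_rot: [-0.42, -2.343, 1.73]
wrist_force: [-0.3, -1.3, -0.5]
width: 0.148
grip_force: 78.8
```

Call:
play_rows(moves=[[[-0.21,0,0,0,0,-0.01,5],[-0.22,0,0,0,0,0,5],[-0.21,0,0,0,0,-0.01,5],[-0.21,0,0,0,0.01,-0.01,5],[-0.22,0,0,0,0,-0.01,5]]])

```text
time: 9.98
tool_pos: [0.5002, -0.1533, 0.1885]
tcp_rot: [-0.496, -2.785, 1.077]
wrist_force: [-0.2, 0.0, -1.5]
width: 0.142
grip_force: 78.7
```

Call:
play_rows(moves=[[[-0.21,0,0,0,0.01,-0.02,5],[-0.22,0,0,0,0.01,0,5],[-0.21,0,0,0,0.02,0,5],[-0.21,0,0,0,0.01,0,5],[-0.22,0,0,0,0.02,-0.01,5]]])

```text
time: 10.4
tool_pos: [0.5028, -0.1467, 0.1885]
tcp_rot: [-0.541, -3.055, 0.315]
wrist_force: [0.1, -0.1, -2.3]
width: 0.143
grip_force: 78.7
```

Call:
play_rows(moves=[[[-0.21,0,0,0,0.15,0,5],[-0.21,0,0,0,0.25,0,5],[0,0,0,0,0.35,0,5],[0,0,0,0,0.35,0,5],[0,0,0,0,0.3,0,5]]])

```text
time: 10.82
tool_pos: [0.5502, -0.0156, 0.1821]
tcp_rot: [0.55, 3.083, 0.001]
wrist_force: [0.8, 0.1, -0.7]
width: 0.139
grip_force: 78.8
```

```bash
python3 -c "
from pour import *
st()
a=cam('top');b=cam('scene')
cv2.imwrite('pics/p2.png',np.hstack([cv2.resize(a['image'][120:220,240:360],(400,333),interpolation=2),cv2.resize(b['image'][150:270,150:330],(400,333),interpolation=2)])[:,:,::-1])
np.savez('p2.npz',a=a['image'],b=b['image'],ap=cloud(a))"
```

```text
t 10.82 tcp [ 0.5502 -0.0156  0.1821] rv [5.500e-01 3.083e+00 1.000e-03] F [ 0.8  0.1 -0.7] w 0.139 g 78.75066876411438 q [-0.07  0.06  1.93 -0.    1.14 -1.29]
```

View pics/p2.png

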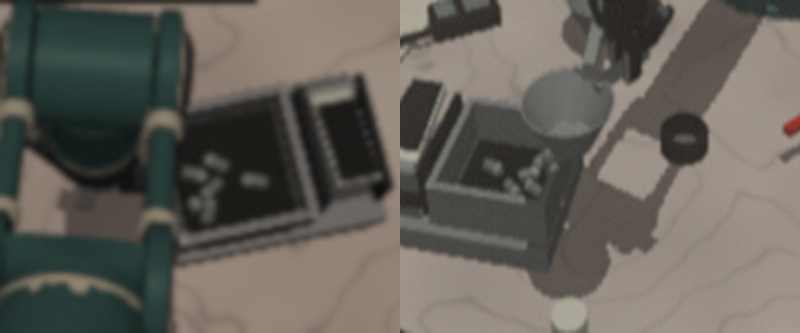

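The top view shows six cells in the tray, at (215,160), (255,180), (193,173), (212,187), (195,203) and (208,212). The scene view shows the cup empty at (567,100). I'll set it down on clear desk near its first spot.

Call:
play_rows(moves=[[[0,0,0,0.05,0.2,0,5],[0,0,0,0.1,0.38,0,5],[0,0,0,0.1,0.38,0.1,5],[0,0,0,0.1,0.38,0.2,5],[0,0,0,0.1,0.38,0.2,5]]])

```text
time: 11.33
tool_pos: [0.5675, 0.1578, 0.1343]
tcp_rot: [0.546, 3.082, 0.002]
wrist_force: [0.4, -0.1, -0.2]
width: 0.145
grip_force: 78.8
```

Call:
play_rows(moves=[[[0,0,0,0.05,0.18,0.2,5],[0,0,0,0,0,0.25,5],[0,0,0,0,0,0.2,5],[0,0,0,0,0,0.15,5],[0,0,0,0,0,0,5]]])

```text
time: 11.75
tool_pos: [0.5652, 0.1739, 0.0492]
tcp_rot: [0.546, 3.092, -0.005]
wrist_force: [-0.9, -1.1, -1.7]
width: 0.146
grip_force: 78.7
```

Run:
```python
from h import *
s=st();c=cam('scene','s3.png');P=cloud(c)
ax=np.array(s['tool_pos'])-.09*Ro.from_rotvec(s['tcp_rot']).as_matrix()[:,0];print('axis',ax)
q=P.reshape(-1,3);k=np.hypot(q[:,0]-ax[0],q[:,1]-ax[1])<.056;q=q[k]
print('z pct',np.percentile(q[:,2],[90,95,98]))
for d in (-.045,0,.045):
  u=Ro.from_rotvec(s['tcp_rot']).as_matrix()
  for nm,e in(('x',u[:,0]),('y',u[:,1])):
    m=np.hypot(*(q[:,:2]-(ax+d*e)[:2]).T)<.012
    if m.sum(): print(nm,d,m.sum(),np.percentile(q[m,2],95).round(4))
```

```text
t 11.75 tcp [0.5652 0.1739 0.0492] rv [ 0.546  3.092 -0.005] F [-0.9 -1.1 -1.7] w 0.146 g 78.72653245925903 q [ 0.26  0.28  1.94 -0.    0.92 -0.96]
axis [0.64972795 0.14305397 0.04941008]
z pct [0.4103475  0.42099069 0.42809095]
x -0.045 72 0.0665
y -0.045 89 0.0668
x 0 67 0.0277
y 0 67 0.0277
x 0.045 670 0.4216
y 0.045 71 0.0667
```

Call:
play_rows(moves=[[[0,0,0,0,0,0.07,5],[0,0,0,0,0,0.06,5],[0,0,0,0,0,0.04,5],[0,0,0,0,0,0.02,5],[0,0,0,0,0,0,5]]])

```text
time: 12.22
tool_pos: [0.5686, 0.1745, 0.0334]
tcp_rot: [0.547, 3.087, -0.002]
wrist_force: [-0.6, -0.8, -1.9]
width: 0.142
grip_force: 78.8
```

Call:
play_rows(moves=[[[0,0,0,0,0,0.02,5],[0,0,0,0,0,0,5],[0,0,0,0,0,0,5]]])

```text
time: 12.47
tool_pos: [0.5688, 0.1747, 0.0316]
tcp_rot: [0.546, 3.087, -0.001]
wrist_force: [0.4, 0.5, -1.2]
width: 0.142
grip_force: 78.8
```

Call:
play_rows(moves=[[[0,0,0,0,0,0.03,5],[0,0,0,0,0,0,5],[0,0,0,0,0,0,5]]])

```text
time: 12.72
tool_pos: [0.5685, 0.1746, 0.0282]
tcp_rot: [0.546, 3.087, -0.002]
wrist_force: [-0.0, -0.1, -1.7]
width: 0.141
grip_force: 78.8
```

Call:
play_rows(moves=[[[0,0,0,0,0,0.02,5],[0,0,0,0,0,0,5],[0,0,0,0,0,0,5]]])

```text
time: 12.97
tool_pos: [0.5691, 0.1747, 0.0267]
tcp_rot: [0.546, 3.086, -0.001]
wrist_force: [0.3, 0.6, 0.4]
width: 0.14
grip_force: 78.9
```

Force now shows contact. I'll release and rise straight up.

Call:
play_rows(moves=[[[0,0,0,0,0,0,30],[0,0,0,0,0,0,45],[0,0,0,0,0,0,45],[0,0,0,0,0,0,45],[0,0,0,0,0,-0.05,45]]])

```text
time: 13.38
tool_pos: [0.5678, 0.1744, 0.0307]
tcp_rot: [0.546, 3.089, -0.003]
wrist_force: [-0.6, -0.3, -0.4]
width: 0.526
grip_force: 0.0
```

Call:
play_rows(moves=[[[0,0,0,0,0,-0.2,45],[0,0,0,0,0,-0.35,45],[0,0,0,0,0,-0.38,20],[0,0,0,0,0,-0.38,5],[0,0,0,0,0,-0.38,0]]])

```text
time: 13.8
tool_pos: [0.5672, 0.1749, 0.2024]
tcp_rot: [0.546, 3.087, -0.002]
wrist_force: [0.2, -0.3, -0.1]
width: 0.108
grip_force: 0.0
```

Run:
```python
from h import *
s=st();b=cam('scene');w=cam('wrist')
cv2.imwrite('pics/c3.png',np.hstack([cv2.resize(b['image'][140:300,150:390],(450,300)),cv2.resize(w['image'],(345,300))])[:,:,::-1])
# press target
C=np.array([.6025,-.198]);a=np.radians(12.8);A=np.array([[np.cos(a),-np.sin(a)],[np.sin(a),np.cos(a)]])
pp=C+A@[-.025,-.078];print('press approx',pp)
x=plan([.56,-.05,.22],R_down(150),0,v=.038)
plan([pp[0]-.03,pp[1],.20],R_down(192.8),0,start=x)
```

```text
t 13.8 tcp [0.5672 0.1749 0.2024] rv [ 5.460e-01  3.087e+00 -2.000e-03] F [ 0.2 -0.3 -0.1] w 0.108 g 0.0 q [ 0.26  0.13  1.82 -0.    1.19 -0.96]
press approx [ 0.59540205 -0.27960036]
n 6
[[[0,0.01,0.06,-0.11,-0.36,-0.02,0],[0,0.01,0.06,-0.12,-0.36,-0.02,0],[0,0.01,0.06,-0.13,-0.35,-0.02,0],[0,0.01,0.06,-0.14,-0.35,-0.01,0],[0,0.01,0.06,-0.16,-0.35,-0.03,0]]]
[[[0.02,-0.01,0.05,-0.16,-0.34,-0.02,0]]]
n 7
[[[0,0,-0.21,-0.17,-0.28,0.03,0],[0,0,-0.21,-0.14,-0.3,0.03,0],[0,0,-0.21,-0.11,-0.31,0.03,0],[0,0,-0.21,-0.08,-0.32,0.03,0],[0,0,-0.21,-0.04,-0.32,0.02,0]]]
[[[0,0,-0.21,-0.01,-0.33,0.03,0],[0,0,-0.24,0.03,-0.33,0.03,0]]]
```

View pics/c3.png

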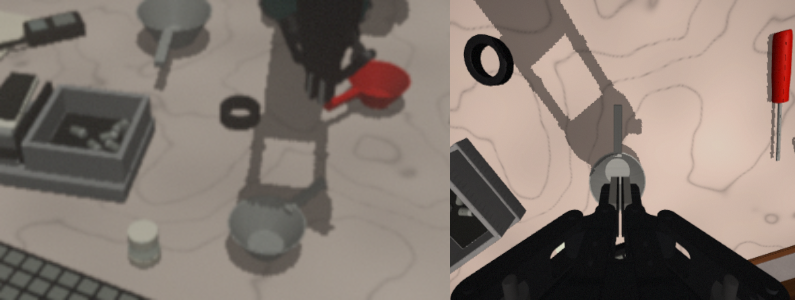

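The left picture shows the cup standing upright and empty at (267,230), with the six cells in the tray near (95,128). On the right, the closed fingers are above the cup handle. Next, the move to the paddle.

Run:
```python
from h import *
x=plan([.56,-.05,.22],R_down(130),0,v=.038)
plan([.56,-.21,.20],R_down(102.8),0,start=x)
```

```text
n 6
[[[0,0.01,0.17,-0.11,-0.36,-0.02,0],[0,0.01,0.17,-0.14,-0.35,-0.02,0],[0,0.01,0.17,-0.17,-0.34,-0.02,0],[0,0.01,0.17,-0.2,-0.32,-0.02,0],[0,0.01,0.17,-0.22,-0.31,-0.02,0]]]
[[[0.02,-0.02,0.2,-0.25,-0.28,-0.02,0]]]
n 5
[[[0,0,0.19,-0.25,-0.21,0.04,0],[0,0,0.19,-0.26,-0.18,0.04,0],[0,0,0.19,-0.28,-0.15,0.04,0],[0,0,0.19,-0.29,-0.13,0.04,0],[0,0,0.18,-0.31,-0.1,0.04,0]]]
```

Call:
play_rows(moves=[[[0,0,0.17,-0.11,-0.36,-0.02,0],[0,0,0.17,-0.14,-0.35,-0.02,0],[0,0,0.17,-0.17,-0.34,-0.02,0],[0,0,0.17,-0.2,-0.32,-0.02,0],[0,0,0.17,-0.22,-0.31,-0.02,0]]])

```text
time: 14.32
tool_pos: [0.5563, -0.0151, 0.211]
tcp_rot: [1.19, 2.9, 0.001]
wrist_force: [0.9, 0.5, 0.7]
width: -0.002
grip_force: 0.0
```

Call:
play_rows(moves=[[[0,0,0.2,-0.25,-0.28,-0.02,0],[0,0,0.19,-0.25,-0.21,0.04,0],[0,0,0.19,-0.26,-0.18,0.04,0],[0,0,0.19,-0.28,-0.15,0.04,0],[0,0,0.19,-0.29,-0.13,0.04,0]]])

```text
time: 14.73
tool_pos: [0.5546, -0.1807, 0.1971]
tcp_rot: [1.847, 2.533, 0.004]
wrist_force: [0.5, -0.3, -0.4]
width: -0.003
grip_force: 0.0
```

Call:
play_rows(moves=[[[0,0,0.18,-0.31,-0.1,0.04,0],[0,0,0,0,0,0,0],[0,0,0,0,0,0,0]]])

```text
time: 14.98
tool_pos: [0.5544, -0.2131, 0.1926]
tcp_rot: [1.957, 2.451, 0.004]
wrist_force: [-0.9, 1.1, 0.7]
width: 0.002
grip_force: 0.0
```

Run:
```python
from h import *
s=st();c=cam('wrist','w5.png');P=cloud(c);np.savez('w5.npz',i=c['image'],p=P)
C=np.array([.6025,-.198]);a=np.radians(12.8);A=np.array([[np.cos(a),np.sin(a)],[-np.sin(a),np.cos(a)]])
q=P.reshape(-1,3);col=c['image'].reshape(-1,3).astype(int);l=np.c_[(q[:,:2]-C)@A.T,q[:,2]]
m=(l[:,2]>.07)&(l[:,2]<.125)&(abs(l[:,0])<.1)&(l[:,1]<-.03)&(l[:,1]>-.13)
l=l[m];col=col[m]
for x in np.arange(-.07,.071,.01):
    print('%.2f'%x,[(round(float(np.median(k[:,2])),3) if len(k)>3 else None) for y in np.arange(-.118,-.035,.006) for k in [l[(abs(l[:,0]-x)<.005)&(abs(l[:,1]-y)<.003)]]])
```

```text
t 14.98 tcp [ 0.5544 -0.2131  0.1926] rv [1.957 2.451 0.004] F [-0.9  1.1  0.7] w 0.002 g 0.0 q [-0.41  0.14  1.83  0.    1.17 -0.63]
-0.07 [None, None, None, None, None, None, None, None, None, None, None, None, None, None]
-0.06 [None, None, None, None, None, None, None, None, None, None, None, 0.091, 0.09, 0.081]
-0.05 [None, None, None, None, None, None, None, None, None, None, None, None, 0.089, 0.08]
-0.04 [None, None, None, None, None, None, None, None, None, None, None, 0.091, 0.091, 0.081]
-0.03 [None, None, None, None, None, None, None, None, None, None, None, 0.091, 0.091, 0.081]
-0.02 [None, None, None, None, None, None, None, 0.106, 0.106, 0.106, 0.101, 0.091, 0.091, 0.081]
-0.01 [None, None, None, None, None, 0.104, 0.104, 0.105, 0.104, 0.105, 0.099, 0.091, 0.091, 0.082]
0.00 [None, None, None, None, 0.102, 0.103, 0.102, 0.102, 0.102, 0.103, 0.097, 0.091, 0.091, 0.082]
0.01 [None, None, None, None, None, None, 0.1, 0.1, 0.1, 0.1, 0.095, 0.091, 0.091, 0.081]
0.02 [None, None, None, None, None, 0.098, 0.098, 0.098, 0.098, 0.098, 0.093, 0.091, 0.091, 0.081]
0.03 [None, None, None, None, 0.096, 0.096, 0.097, 0.096, 0.096, 0.097, 0.091, 0.091, 0.091, 0.081]
0.04 [None, None, None, 0.09, 0.094, 0.094, 0.094, 0.094, 0.094, 0.094, 0.089, 0.091, 0.091, 0.082]
0.05 [None, 0.087, 0.085, 0.089, 0.089, 0.089, 0.089, 0.089, 0.089, 0.089, 0.087, 0.091, 0.091, 0.081]
0.06 [None, 0.091, 0.087, 0.088, 0.088, 0.088, 0.088, 0.088, 0.088, 0.088, 0.087, 0.091, 0.091, 0.081]
0.07 [None, None, None, None, None, None, None, None, None, None, None, None, None, None]
```

View pics/w5.png

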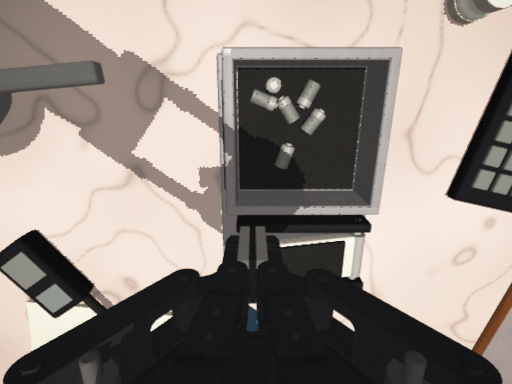

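The wrist picture shows all six cells in the tray (around (285,105)) and the fingers at (250,245), next to the paddle strip at (315,260). The rubber pad measures 106 mm high and the cheeks 90 mm, as described. Moving over the press point.

Call:
play_rows(moves=[[[0,0,0,-0.25,0.08,0,0],[0,0,0,-0.25,0.09,0.1,0],[0,0,0,-0.24,0.08,0.2,0],[0,0,0,0,0,0.25,0],[0,0,0,0,0,0.1,0]]])

```text
time: 15.45
tool_pos: [0.5956, -0.2768, 0.1254]
tcp_rot: [1.954, 2.457, 0.003]
wrist_force: [-1.5, 0.8, -1.3]
width: 0.002
grip_force: 0.0
```

Call:
play_rows(moves=[[[0,0,0,0,0,0,0],[0,0,0,0,0,0,0],[0,0,0,0,0,0,0]]])

```text
time: 15.7
tool_pos: [0.5971, -0.2774, 0.13]
tcp_rot: [1.951, 2.453, 0.005]
wrist_force: [-0.4, 0.6, 0.7]
width: 0.003
grip_force: 0.0
```

Call:
play_rows(moves=[[[0,0,0,-0.02,-0.02,0.06,0],[0,0,0,0,0,0.06,0],[0,0,0,0,0,0.06,0],[0,0,0,0,0,0.04,0],[0,0,0,0,0,0,0]]])

```text
time: 16.12
tool_pos: [0.5946, -0.2807, 0.1057]
tcp_rot: [1.954, 2.453, 0.003]
wrist_force: [-0.8, -0.8, 1.7]
width: -0.003
grip_force: 1.1
```

Call:
play_rows(moves=[[[0,0,0,0,0,0.03,0],[0,0,0,0,0,0.03,0],[0,0,0,0,0,0.03,0],[0,0,0,0,0,0,0],[0,0,0,0,0,0,0]]])

```text
time: 16.53
tool_pos: [0.595, -0.2811, 0.0977]
tcp_rot: [1.953, 2.452, 0.003]
wrist_force: [-2.0, -1.8, 3.8]
width: -0.0
grip_force: 2.1
```

Call:
play_rows(moves=[[[0,0,0,0,0,0.03,0],[0,0,0,0,0,0.02,0],[0,0,0,0,0,0,0],[0,0,0,0,0,0,0],[0,0,0,0,0,0,0]]])

```text
time: 16.95
tool_pos: [0.595, -0.2812, 0.0931]
tcp_rot: [1.953, 2.452, 0.003]
wrist_force: [-2.6, -1.2, 5.2]
width: -0.004
grip_force: 2.6
```

```bash
cat > pad.py <<'E'
from h import *
s=st();C=np.array([.6025,-.198]);a=np.radians(12.8);A=np.array([[np.cos(a),np.sin(a)],[-np.sin(a),np.cos(a)]])
for n in ('wrist','scene','top'):
    c=cam(n);q=cloud(c).reshape(-1,3);l=np.c_[(q[:,:2]-C)@A.T,q[:,2]];l=l[(l[:,2]>.07)&(l[:,2]<.125)]
    f=lambda x0,x1,y0,y1:l[(l[:,0]>x0)&(l[:,0]<x1)&(l[:,1]>y0)&(l[:,1]<y1)]
    for nm,k in (('pad',f(-.05,.037,-.094,-.064)),('cheek',f(-.04,.05,-.05,-.044))):
        if len(k)>20:
            g=np.polyfit(k[:,0],k[:,2],1);print(n,nm,len(k),'slope %.3f'%g[0],'z at -.025: %.4f'%np.polyval(g,-.025),'z at .03 %.4f'%np.polyval(g,.03), 'xr',k[:,0].min().round(3))
E
python3 pad.py
```

```text
t 16.95 tcp [ 0.595  -0.2812  0.0931] rv [1.953 2.452 0.003] F [-2.6 -1.2  5.2] w -0.004 g 2.611717569816392 q [-0.48  0.34  1.77  0.    1.02 -0.71]
wrist pad 6823 slope -0.155 z at -.025: 0.1001 z at .03 0.0915 xr -0.05
wrist cheek 1782 slope 0.000 z at -.025: 0.0909 z at .03 0.0909 xr -0.04
scene pad 237 slope -0.276 z at -.025: 0.1035 z at .03 0.0883 xr -0.05
scene cheek 33 slope 0.001 z at -.025: 0.0882 z at .03 0.0883 xr -0.035
```

Call:
play_rows(moves=[[[0,0,0,0,0,0.02,0],[0,0,0,0,0,0,0],[0,0,0,0,0,0,0],[0,0,0,0,0,0,0]]])

```text
time: 17.43
tool_pos: [0.5951, -0.2812, 0.0912]
tcp_rot: [1.953, 2.452, 0.003]
wrist_force: [-3.2, -2.2, 5.2]
width: -0.004
grip_force: 2.8
```

```bash
sed -i 's/f(-.05,.037,-.094,-.064)/f(.0,.036,-.092,-.066)/' pad.py; python3 pad.py
```

```text
t 17.43 tcp [ 0.5951 -0.2812  0.0912] rv [1.953 2.452 0.003] F [-3.2 -2.2  5.2] w -0.004 g 2.8442777026098476 q [-0.48  0.34  1.77  0.    1.02 -0.71]
wrist pad 2594 slope -0.014 z at -.025: 0.0922 z at .03 0.0914 xr 0.0
wrist cheek 1825 slope -0.000 z at -.025: 0.0910 z at .03 0.0910 xr -0.04
scene pad 76 slope -0.012 z at -.025: 0.0896 z at .03 0.0889 xr 0.0
scene cheek 38 slope 0.005 z at -.025: 0.0882 z at .03 0.0885 xr -0.04
```

Call:
play_rows(moves=[[[0,0,0,0,0,0.01,0],[0,0,0,0,0,0,0],[0,0,0,0,0,0,0],[0,0,0,0,0,0,0],[0,0,0,0,0,0,0]]])

```text
time: 18.0
tool_pos: [0.595, -0.2813, 0.0903]
tcp_rot: [1.953, 2.452, 0.003]
wrist_force: [-3.0, -1.8, 6.0]
width: -0.002
grip_force: 3.0
```

```bash
python3 pad.py
```

```text
t 18.0 tcp [ 0.595  -0.2813  0.0903] rv [1.953 2.452 0.003] F [-3.  -1.8  6. ] w -0.002 g 3.00457044657378 q [-0.48  0.34  1.77  0.    1.02 -0.71]
wrist pad 2604 slope -0.004 z at -.025: 0.0913 z at .03 0.0911 xr 0.0
wrist cheek 1852 slope 0.000 z at -.025: 0.0910 z at .03 0.0910 xr -0.04
scene pad 76 slope -0.026 z at -.025: 0.0904 z at .03 0.0890 xr 0.001
scene cheek 32 slope 0.007 z at -.025: 0.0882 z at .03 0.0886 xr -0.036
top cheek 21 slope 0.043 z at -.025: 0.0874 z at .03 0.0897 xr 0.007
```

The paddle is level (slope −0.004 rad) and within 0.3 mm of the cheeks, and the arm is holding steady. Handing in.

```bash
python3 -c "
from h import *
print(bot.finish_job())"
```

```text
the job is handed in; nothing more can be done
None
```

The job is handed in at 18 s: all six cells are in the tray, the empty cup stands upright on the desk near where it started, and the fingers are holding the paddle level and flush with the cheeks (within 0.3 mm).

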